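# Put the probe thermometer through the lid's port

## Task

Take the probe thermometer out of its wooden stand and push its probe down into the open hole in the lid of the covered dish, until its flange rests on the hole's rubber collar. Two covered dishes look alike: the other one's collar is closed with a bung, so use the dish with the open hole. Let go of the thermometer and leave it standing upright there.

Things in the scene. Friction and masses are not known exactly. Their poses are not given: they have to be found in the camera images.
- thermo_grip (a point): Centre (half-way up) of the thermometer's upright round black handle, 34 mm in diameter, 50 mm tall, white dial on its flat top; about 0.1 kg. z points up along its axis. Under the handle is a steel flange 56 mm wide, 5 mm thick, its underside 30 mm below this point. It starts upright in the 18 mm wide pocket of a fixed wooden stand (70 x 70 x 90 mm), flange on the stand's top.
- thermo_tip (a point): Lower end of the thermometer's straight steel probe (10 mm in diameter), on its axis, 70 mm below the flange's underside and 100 mm below thermo_grip. It sits 70 mm deep in the stand's pocket at the start.
- port (a point): Centre of the open hole in the right dish's lid, at the top of its rubber collar, 77 mm above the worktop. Hole round, vertical, 30 mm wide, more than 70 mm deep; collar 48 mm wide, 6 mm above the lid. Steel dish, fixed, 110 x 160 mm, 71 mm high with lid. z up, y along its length; 93 mm from the hole along +y the lid has a bar handle across, 19 mm high.
- bung (a point): The wrong place: top centre of the rubber bung (40 mm wide, 8 mm above the collar) that closes the collar of the other, otherwise identical dish, 85 mm above the worktop. Same axes as port.

How it is judged:
On the way:
1. the thermometer is lifted out of its stand (height (world z) of thermo_tip above 0.085 m), for 0.1 s.
At the end, for the whole second after the job is handed in: The thermometer's tip is at least 60 mm below the port's rim (70 mm when the flange rests on the collar) and within 16 mm of the hole's axis, the thermometer is upright within 10 degrees, and stays so, released (z of thermo_tip in the frame of port below -0.06 m and horizontal distance between thermo_tip and port below 0.016 m and angle between thermo_grip's own z axis and vertical below 0.175 rad); the robot touches nothing.
It also fails if it takes over 38 s, if anything falls off the work surface, if the arm or the gripper's body presses on something with over 40 N, if the wrist force passes 120 N, or if a joint passes its speed limit or range.

## Robot

A 6-joint arm with a two-finger parallel gripper is mounted at the origin on a cart in front of the work surface, level with it; the furniture and walls round the work are solid. World frame = base frame: x ahead of the robot, y to its left, z up, the work surface at z = 0. Lengths are in m, angles in rad, forces in N, time in s.
With the tool pointing down it reaches from about 0.3 to 0.775 m from the base axis. Payload 14.6 kg.
Tool frame: the origin (TCP) lies at the very end of the fingers, on their centre line; the grasp point (between the pads) lies 19 mm behind it; z points along the fingers, y is the line along which they close (so a half turn about z gives the same grasp; the last joint's range is limited). The gripper opens to 94 mm and grips with 3 to 60 N. Pads are 16 mm wide; open, the fingers measure 119 mm over their backs; the gripper's body (75 mm by 177 mm) begins 78 mm behind the grasp point.
Start: joints at [-1.172, 0.3, 1.521, -0, 1.321, -0.067], TCP at [0.247, -0.491, 0.205] pointing down, gripper open.
Joint ranges: [-3.03, 3.03], [-0.79, 2.21], [0.23, 2.52], [-1.04, 4.18], [0, 3.07], [-2.55, 2.55]. Speed limits (rad/s): [2.22, 2.22, 2.57, 3.14, 3.14, 3.14].

## Interface

Orientations are given as [roll, pitch, yaw] about the fixed x, y, z axes, in that order (R = Rz(yaw) Ry(pitch) Rx(roll)).
In Python, from station import telemetry, cams, hand_in, nets gives the robot as it stands.
- The arm moves only by the tool move_arm, never from a script. Its argument "increments" is a list of rows, each a list of 4 numbers: the shift along the tool's x, y, z in m, then the turn about the tool's z in rad. In form: [[tx, ty, tz, roll], ...]. A call has 1 to 20 rows; each row shifts and turns the commanded pose from where the row before left it, along the tool's axes as they then stand; what a row does not reach is not made up. A row lasts 1/8 s, in which the tool goes at most 62.5 mm and 10.7 degrees, less where a joint would pass 70% of its speed; a pose out of reach is approached as far as the arm can. A call is refused whole if a number of a shift passes 0.0625 or a number of a turn 0.188, either way. A call with a gripper value outside its range is refused whole. "grip" is the opening, from 0 (shut) to 1 (fully open), set as the call begins (left out, the last holds). The fingers move at their own pace and stop on an object; "force" is the grip in N (left out, the last holds). Time passes only in rows, so rows that do not move let the fingers close. It gives the time, the measured TCP pose, the force, the opening and the grip force at its end, in the units of the state.
- telemetry.get_obs(): the state, without advancing time (a new reading comes with each control period).
- cams.camera(name): name is "scene" or "top" or "wrist"; returns the picture (420x560x3 uint8, blue, green, red); there is no depth.
- cams.camera_model(name): a dict with "intrinsics" (3x3 intrinsics, pixels), "xyz" and "attitude" of the camera in the world; the wrist camera has in their place "T_tool_cam" (4x4, takes a point from camera to tool coordinates, whose origin is the TCP and whose axes are the flange's). Camera axes: x right, y up, looking along -z (the intrinsics and any distortion apply to the point x, -y, -z); pixel columns grow to the right and rows downward; lengths in m; the calibration is good to about 2 mm. A picture is of the moment at which its call begins: read the wrist's pose just before it. camera_model takes no time and is no camera call.
- hand_in(): hands the job in; it is judged then, once.
Trained networks look in the newest picture that a camera, given by its name, has taken for a name from the list of things; names that differ only in an ending like _2 or _b are one class to them, and where a whole thing is asked for, a point or a joint stands for the part that bears it (a point fixed in the world has none). Each returns a list of dicts, best first, with "conf" (0 to 1); they miss things now and then, are a little off and sometimes report something else, mostly with a low value. They report only what shows in the picture. A call takes as long as a camera call.
- nets.search_frame(camera, query): "extent" ([left, top, right, bottom] in pixels, round what is visible of it).
- nets.mark_of(camera, query): "centre" ([column, row] in pixels: a listed point, or the origin of a listed thing).
The state is a dict: "time_s": time; "qpos": joint angles; "joint_vel": joint speeds; "tau": joint torques, N m; "ee_pos": TCP position; "eef_rot": TCP orientation; "force": force on the tool from outside, world axes, zero at the start; "moment": the same for the moment, N m; "grip_width": finger opening in m; "grip_force": force on a finger pad.
Only numpy, scipy, OpenCV 4.12 (cv2) and the standard library are available. Lean on these libraries where they do the work, as an engineer would, in place of code of your own. Each camera call takes 0.05 s, during which the arm holds its last target. There are 200 camera calls.

## Working session

There is one attempt and no reset: what is moved stays moved. The work goes in short steps, Python scripts to look and compute and a tool call to move; the robot and the scene stay as the last step left them, time stands still between calls to the robot, and variables do not carry over. Pictures are saved under pics/ and viewed, at most 10 in all, crops included, and the job is handed in when it is done.

Besides the shell and the picture viewer there is one more tool, called after "Call:" as a command line: name --pt "numbers of a row" for each row, then --argument value for the rest. move_arm: Moves the arm, as the interface text tells. Its arguments: {"type":"object","properties":{"increments":{"type":"array"},"grip":{"type":"number"},"force":{"type":"number"}},"required":["increments"]}

```bash
mkdir -p pics; cat > h.py <<'E'
import numpy as np, cv2
from scipy.spatial.transform import Rotation as R
from station import telemetry, cams, hand_in, nets
def cam(name):
    m=cams.camera_model(name); K=np.array(m["intrinsics"])
    if "T_tool_cam" in m:
        o=telemetry.get_obs(); T=np.eye(4); T[:3,:3]=R.from_euler('xyz',o["eef_rot"]).as_matrix(); T[:3,3]=o["ee_pos"]
        T=T@np.array(m["T_tool_cam"])
    else:
        T=np.eye(4); a=np.array(m["attitude"]); T[:3,:3]=a if a.shape==(3,3) else R.from_euler('xyz',a).as_matrix(); T[:3,3]=m["xyz"]
    return K,T,m
def ray(c,px):
    K,T,m=c; d=m.get("distortion"); 
    u=cv2.undistortPoints(np.array([[px]],float),K,None if d is None else np.array(d,float))[0,0]
    v=T[:3,:3]@np.array([u[0],-u[1],-1]); return T[:3,3],v/np.linalg.norm(v)
def atz(c,px,z):
    o,v=ray(c,px); return o+v*(z-o[2])/v[2]
E
python3 - <<'E'
from h import *
for n in ["scene","top"]:
    c=cam(n); im=cams.camera(n); cv2.imwrite(f"pics/{n}0.png",im)
    print(n,c[2])
    for q,z in [("thermo_grip",.12),("port",.077),("bung",.085)]:
        for d in nets.mark_of(n,q)[:3]: print(q,d,atz(c,d["centre"],z).round(4))
print(cams.camera_model("wrist")); print(telemetry.get_obs())
a=np.hstack([cv2.imread("pics/scene0.png"),cv2.imread("pics/top0.png")]); cv2.imwrite("pics/both.png",cv2.resize(a,(800,300)))
E
```

```text
scene {'intrinsics': array([[466.95186765,   0.        , 289.61509398],
       [  0.        , 466.95186765, 215.60815036],
       [  0.        ,   0.        ,   1.        ]]), 'xyz': array([-0.19456557, -0.46621291,  0.56771753]), 'attitude': array([ 1.05218335,  0.01071448, -0.99868921])}
port {'centre': [404.5, 258.7], 'conf': 0.77} [ 0.5025 -0.2594  0.077 ]
bung {'centre': [215.8, 203.1], 'conf': 0.6} [0.4752 0.164  0.085 ]
top {'intrinsics': array([[444.13436147,   0.        , 274.43205313],
       [  0.        , 444.13436147, 211.1714456 ],
       [  0.        ,   0.        ,   1.        ]]), 'xyz': array([ 0.36432061, -0.07160836,  0.93611563]), 'attitude': array([ 0.13474238, -0.00807246, -1.56734729])}
thermo_grip {'centre': [242.4, 233.9], 'conf': 0.79} [ 0.4325 -0.019   0.12  ]
port {'centre': [368.0, 203.6], 'conf': 0.58} [ 0.4966 -0.2615  0.077 ]
bung {'centre': [151.6, 216.9], 'conf': 0.94} [0.4675 0.1585 0.085 ]
{'intrinsics': array([[361.39563362,   0.        , 278.24099939],
       [  0.        , 361.39563362, 209.34835362],
       [  0.        ,   0.        ,   1.   
[... 358 characters left out ...]
+00]])}
{'time_s': 0.4, 'qpos': array([-1.17163690e+00,  2.99951222e-01,  1.52107332e+00,  2.76732580e-05,
        1.32070677e+00, -6.65797558e-02]), 'joint_vel': array([-2.87877101e-04, -1.03893182e-03, -2.90505385e-05,  2.33090632e-04,
        9.85910707e-04,  1.10524983e-03]), 'tau': array([-5.48223506e-04, -5.31200588e+01, -3.52603698e+01,  7.07515958e-02,
        2.18569388e-02, -3.06649451e-05]), 'ee_pos': array([ 0.24699303, -0.491373  ,  0.20538643]), 'eef_rot': array([-3.14145608e+00, -3.59773793e-05,  4.65732325e-01]), 'force': array([0.13965882, 0.67975279, 0.10923069]), 'moment': array([ 0.0693354 , -0.06181089,  0.03734414]), 'grip_force': 0.0, 'grip_width': 0.09413720053912585}
```

View pics/both.png

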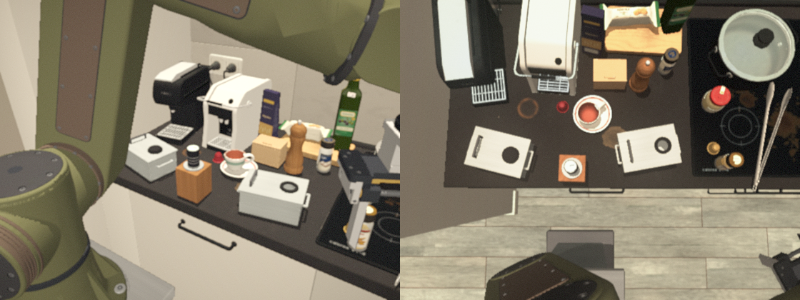

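```bash
python3 - <<'E'
from h import *
# where things at top camera look; also dish frames
for n in ["scene","top"]:
    c=cam(n)
    im=cams.camera(n)
    for q in ["thermo_grip","port","bung"]:
        print(n,q,nets.search_frame(n,q)[:2])
E
```

```text
scene thermo_grip [{'extent': [260.6, 202.1, 286.0, 239.1], 'conf': 0.8}]
scene port [{'extent': [332.7, 238.0, 437.4, 316.7], 'conf': 0.91}]
scene bung [{'extent': [175.2, 183.1, 251.2, 253.1], 'conf': 0.86}, {'extent': [332.2, 237.7, 436.0, 315.0], 'conf': 0.59}]
top thermo_grip [{'extent': [227.2, 223.4, 251.7, 248.6], 'conf': 0.57}]
top port []
top bung [{'extent': [88.6, 177.7, 188.4, 250.3], 'conf': 0.61}]
```

```bash
python3 - <<'E'
from h import *
s=cv2.imread("pics/scene0.png");t=cv2.imread("pics/top0.png")
f=lambda im,x,y:cv2.resize(im[y-50:y+50,x-65:x+65],(400,300),interpolation=cv2.INTER_CUBIC)
cv2.imwrite("pics/crops.png",np.vstack([np.hstack([f(s,215,205),f(s,390,270)]),np.hstack([f(t,145,215),f(t,355,205)])]))
c=cam("top"); 
for z in(.10,.145): print(atz(c,(242.4,233.9),z), atz(c,(239.5,236),z))
E
```

```text
[ 0.43416925 -0.01771308  0.1       ] [ 0.43018105 -0.01230355  0.1       ]
[ 0.43040998 -0.02061374  0.145     ] [ 0.42663642 -0.01549535  0.145     ]
```

View pics/crops.png

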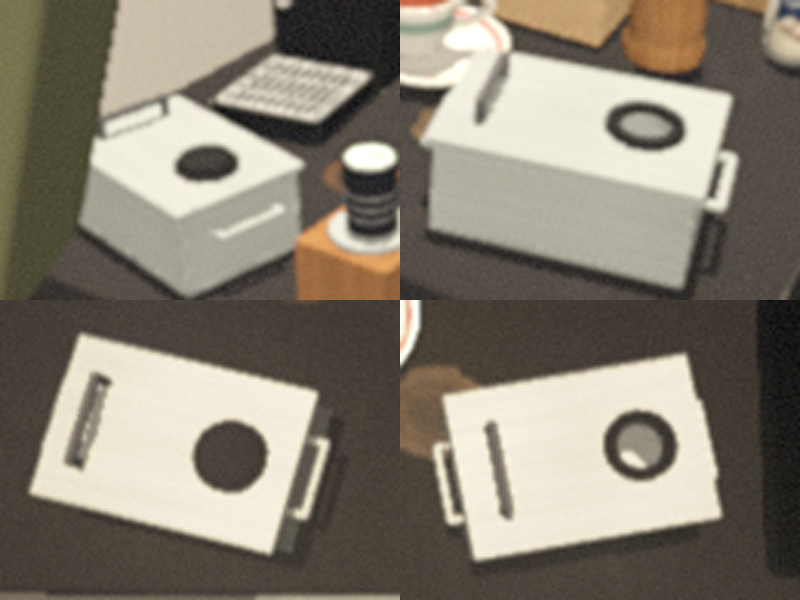

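Call:
move_arm --pt "0.01 -0.01 -0.015 0" --pt "0.028 -0.025 0 0" --pt "0.03 -0.027 0 0" --pt "0.03 -0.027 0 0" --pt "0.03 -0.027 0 0" --pt "0.03 -0.027 0 0" --pt "0.03 -0.027 0 0" --pt "0.03 -0.027 0 0" --pt "0.03 -0.027 0 0" --pt "0.03 -0.027 0 0" --pt "0.03 -0.027 0 0" --pt "0.03 -0.027 0 0" --pt "0.03 -0.027 0 0" --pt "0.02 -0.017 0 0" --pt "0.02 -0.017 0 0" --pt "0 0 0 0" --pt "0 0 0 0" --grip 1

```text
time_s: 2.92
ee_pos: [0.4468, 0.0186, 0.2209]
eef_rot: [3.141, -0.0, 0.466]
force: [1.6, -0.1, 0.3]
grip_width: 0.0937
grip_force: 0.0
```

```bash
cat >> h.py <<'E'
def look(q,z,f):
    c=cam("wrist"); im=cams.camera("wrist"); cv2.imwrite(f"pics/{f}.png",im)
    o=telemetry.get_obs(); M=R.from_euler('xyz',o["eef_rot"]).as_matrix()
    for d in nets.mark_of("wrist",q)[:2]:
        p=atz(c,d["centre"],z); print(q,d,p.round(4),"in tool",(M.T@(p-o["ee_pos"])).round(4))
    print(nets.search_frame("wrist",q)[:1],o["ee_pos"],o["eef_rot"],o["time_s"],o["force"])
E
python3 -c "
from h import *
look('thermo_grip',.12,'w1')"
```

```text
thermo_grip {'centre': [304.2, 241.4], 'conf': 0.95} [ 0.4326 -0.0123  0.12  ] in tool [-0.0265  0.021   0.1008]
[{'extent': [271.8, 200.8, 334.6, 270.0], 'conf': 0.79}] [0.44681733 0.01838735 0.22084423] [ 3.14127041e+00 -3.40119753e-04  4.65456444e-01] 2.975 [-0.0913163  -0.42747124 -0.29305175]
```

View pics/w1.png

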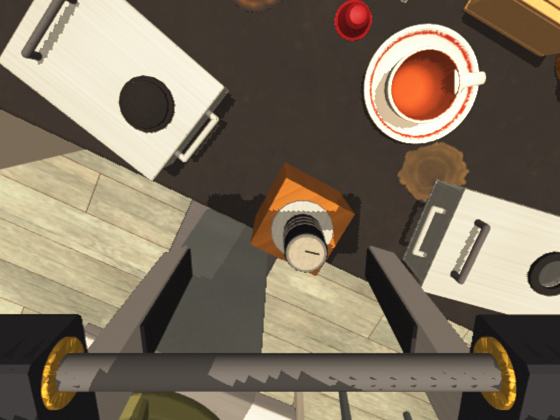

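Call:
move_arm --pt "-0.0135 0.011 0 0" --pt "-0.013 0.01 0 0" --pt "0 0 0.02 0" --pt "0 0 0.02 0" --pt "0 0 0 0" --pt "0 0 0 0"

```text
time_s: 3.82
ee_pos: [0.4331, -0.0123, 0.1813]
eef_rot: [3.141, -0.001, 0.465]
force: [-0.3, -0.4, -0.3]
grip_width: 0.094
grip_force: 0.0
```

```bash
python3 -c "
from h import *
look('thermo_grip',.12,'w2')"
```

```text
thermo_grip {'centre': [276.2, 229.0], 'conf': 0.57} [ 0.4308 -0.0116  0.12  ] in tool [-0.0019 -0.0016  0.0613]
[{'extent': [243.2, 182.0, 316.5, 261.7], 'conf': 0.96}] [ 0.43315312 -0.01218766  0.18134001] [ 3.14093851e+00 -1.01745154e-03  4.65405640e-01] 3.875 [-0.32626333  0.36177607 -0.04765988]
```

View pics/w2.png

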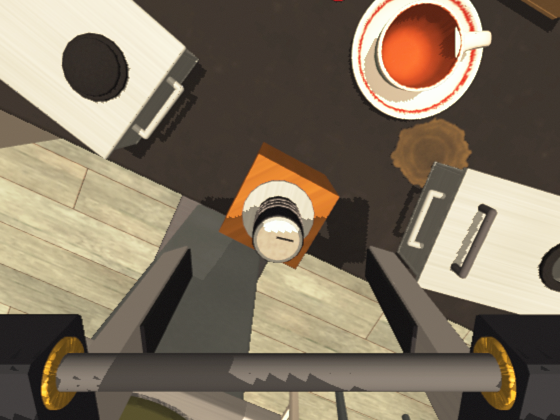

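Call:
move_arm --pt "-0.001 0 0.02 0" --pt "0 0 0.02 0" --pt "0 0 0.02 0" --pt "0 0 0.014 0" --pt "0 0 0.005 0" --pt "0 0 0 0"

```text
time_s: 4.72
ee_pos: [0.4322, -0.0123, 0.1017]
eef_rot: [3.142, -0.0, 0.466]
force: [0.4, -0.5, -0.9]
grip_width: 0.0941
grip_force: 0.0
```

Call:
move_arm --pt "0 0 0 0" --pt "0 0 0 0" --pt "0 0 0 0" --pt "0 0 0 0" --pt "0 0 0 0" --pt "0 0 0 0" --grip 0 --force 25

```text
time_s: 5.48
ee_pos: [0.432, -0.0123, 0.1015]
eef_rot: [-3.142, 0.0, 0.466]
force: [0.7, 0.3, 0.4]
grip_width: 0.0376
grip_force: 0.0
```

Call:
move_arm --pt "0 0 0 0" --pt "0 0 0 0" --pt "0 0 0 0" --pt "0 0 -0.01 0" --pt "0 0 -0.015 0" --pt "0 0 -0.02 0" --pt "0 0 -0.02 0" --pt "0 0 -0.02 0" --pt "0 0 -0.02 0" --pt "0 0 -0.01 0" --pt "0 0 0 0"

```text
time_s: 6.85
ee_pos: [0.4322, -0.0123, 0.2171]
eef_rot: [3.141, -0.001, 0.466]
force: [0.3, 0.2, -1.1]
grip_width: 0.0336
grip_force: 25.0
```

Call:
move_arm --pt "-0.004 0.015 0 0" --pt "-0.006 0.03 0 0" --pt "-0.008 0.035 0 0" --pt "-0.008 0.035 0 0" --pt "-0.01 0.035 0 0" --pt "-0.01 0.025 0 0" --pt "-0.005 0.015 0 0" --pt "0 0 0 0" --pt "0 0 0 0" --pt "0 0 0 0"

```text
time_s: 8.1
ee_pos: [0.4718, -0.2042, 0.2166]
eef_rot: [3.142, -0.0, 0.467]
force: [-0.3, 1.1, -1.1]
grip_width: 0.0337
grip_force: 25.0
```

```bash
python3 -c "
from h import *
look('port',.077,'w3')
look('thermo_tip',.135,'w3')"
```

```text
port {'centre': [348.4, 199.3], 'conf': 0.76} [ 0.4998 -0.2614  0.077 ] in tool [-0.0007  0.0636  0.1396]
[{'extent': [207.2, 99.1, 406.4, 263.3], 'conf': 0.88}] [ 0.47186098 -0.20427864  0.21657327] [ 3.14146253e+00 -9.93609415e-05  4.66779476e-01] 8.15 [-0.20814952  0.35928378 -0.78071066]
thermo_tip {'centre': [346.0, 197.6], 'conf': 0.32} [ 0.5086 -0.2422  0.135 ] in tool [0.0159 0.0501 0.0816]
[{'extent': [230.0, 208.9, 330.3, 337.8], 'conf': 0.94}] [ 0.47186165 -0.20457694  0.21657483] [ 3.14144755e+00 -1.52131672e-04  4.66356524e-01] 8.3 [ 0.72255808  0.27333904 -1.18955762]
```

View pics/w3.png

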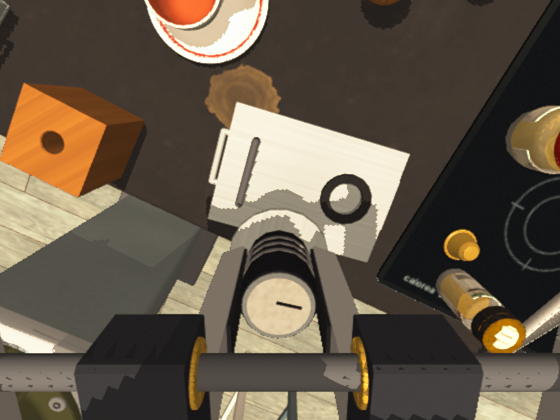

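Call:
move_arm --pt "-0.001 0.015 0 0" --pt "-0.001 0.025 0 0" --pt "0 0.016 0 0" --pt "0 0.0076 0 0" --pt "0 0 0 0" --pt "0 0 0 0" --pt "0 0 0.015 0" --pt "0 0 0.02 0" --pt "0 0 0.01 0" --pt "0 0 0 0" --pt "0 0 0 0"

```text
time_s: 9.78
ee_pos: [0.4988, -0.2627, 0.172]
eef_rot: [3.141, -0.0, 0.466]
force: [0.5, 0.0, -0.6]
grip_width: 0.0336
grip_force: 25.0
```

```bash
python3 - <<'E'
from h import *
look('port',.077,'w4')
s=cams.camera("scene"); c=cam("scene")
K,T,_=c; o=telemetry.get_obs()
def pr(p):
    q=T[:3,:3].T@(np.array(p)-T[:3,3]); return (K[0,0]*q[0]/-q[2]+K[0,2],K[1,2]-K[1,1]*q[1]/-q[2])
print(nets.mark_of("scene","thermo_tip")[:2],pr(o["ee_pos"]-[0,0,.0815]),pr([.4998,-.2614,.077]))
cv2.imwrite("pics/w45.png",np.hstack([cv2.resize(s[180:330,310:510],(400,300),interpolation=2),cv2.resize(cv2.imread("pics/w4.png"),(400,300))]))
E
```

```text
[{'extent': [120.5, 97.9, 347.3, 260.1], 'conf': 0.92}] [ 0.49882329 -0.26275957  0.17209423] [ 3.14069606e+00 -5.52266416e-04  4.65858954e-01] 9.825 [ 0.94044012  0.72188638 -0.85400615]
[{'centre': [404.9, 250.5], 'conf': 0.95}] (np.float64(406.36387064525627), np.float64(254.13332132369607)) (np.float64(405.03328533285975), np.float64(259.75512233468265))
```

View pics/w45.png

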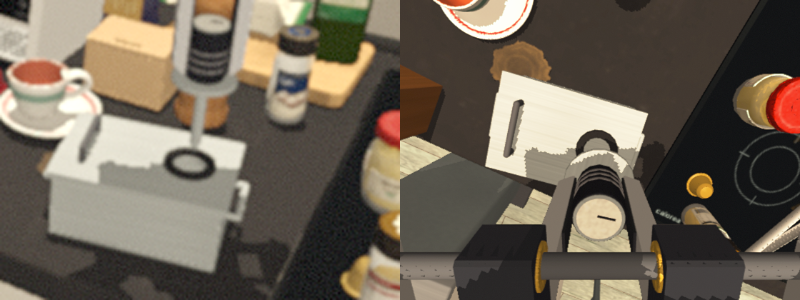

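Call:
move_arm --pt "0 -0.002 0 0" --pt "0 0 0.008 0" --pt "0 0 0.012 0" --pt "0 0 0.015 0" --pt "0 0 0.015 0" --pt "0 0 0.01 0" --pt "0 0 0 0" --pt "0 0 0 0"

```text
time_s: 11.02
ee_pos: [0.4979, -0.261, 0.1119]
eef_rot: [3.141, -0.0, 0.466]
force: [-0.6, 0.0, -1.7]
grip_width: 0.0334
grip_force: 25.0
```

Call:
move_arm --pt "0 0 0.008 0" --pt "0 0 0.008 0" --pt "0 0 0.004 0" --pt "0 0 0.002 0" --pt "0 0 0 0" --pt "0 0 0 0"

```text
time_s: 11.78
ee_pos: [0.4978, -0.2609, 0.0896]
eef_rot: [3.141, -0.0, 0.466]
force: [0.1, -0.3, -0.9]
grip_width: 0.0334
grip_force: 25.0
```

Call:
move_arm --pt "0 0 0.001 0" --pt "0 0 0.001 0" --pt "0 0 0 0" --pt "0 0 0 0"

```text
time_s: 12.28
ee_pos: [0.4978, -0.2609, 0.0885]
eef_rot: [3.141, -0.0, 0.466]
force: [-3.3, 2.2, 9.5]
grip_width: 0.0334
grip_force: 25.0
```

Contact: the flange rests on the collar. Releasing.

Call:
move_arm --pt "0 0 0 0" --pt "0 0 0 0" --pt "0 0 0 0" --pt "0 0 0 0" --pt "0 0 0 0" --pt "0 0 0 0" --pt "0 0 0 0" --pt "0 0 -0.01 0" --pt "0 0 -0.02 0" --pt "0 0 -0.03 0" --pt "0 0 -0.03 0" --pt "0 0 -0.03 0" --pt "0 0 -0.02 0" --pt "0 0 0 0" --pt "0 0 0 0" --grip 0.9

```text
time_s: 14.15
ee_pos: [0.4974, -0.2607, 0.2267]
eef_rot: [-3.141, 0.001, 0.466]
force: [-0.0, -0.1, 1.3]
grip_width: 0.0847
grip_force: 0.0
```

```bash
python3 - <<'E'
from h import *
look('thermo_grip',.107,'w6')
s=cams.camera("scene")
cv2.imwrite("pics/w67.png",np.hstack([cv2.resize(s[180:330,310:510],(400,300),interpolation=2),cv2.resize(cv2.imread("pics/w6.png"),(400,300))]))
E
```

```text
thermo_grip {'centre': [278.6, 202.3], 'conf': 0.88} [ 0.4989 -0.2599  0.107 ] in tool [0.0018 0.0002 0.1195]
[{'extent': [250.5, 165.4, 309.5, 230.3], 'conf': 0.94}] [ 0.49736951 -0.26066657  0.22648273] [-3.14034767e+00  7.70278780e-04  4.65837199e-01] 14.2 [-0.26769704  0.63036031  0.47764886]
```

View pics/w67.png

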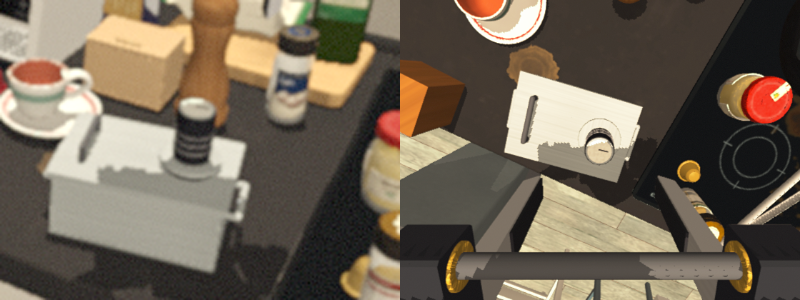

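The thermometer stands upright in the open hole with its flange on the collar (left crop at about 193,160), and the gripper is clear of it.

```bash
python3 -c "
from station import hand_in
print(hand_in())"
```

```text
the job is handed in; nothing more can be done
None
```

The thermometer is out of its stand and standing upright, released, in the open hole of the right-hand dish, with its flange on the collar; the job was handed in at about 14 s, and no verdict was returned.

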